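# Slide the leaf dish through the gap onto its mat

## Task

Push the leaf-shaped dish along the counter, through the narrow gap between the round turntable organizer and the stone planter, until the whole dish, stem included, rests on the round cork mat on the other side. Slide it gently, without squeezing, lifting or tipping it, and leave the keys, flashlight, bottle opener and the organizer's turning tray as they are.

Things in the scene. Friction and masses are not known exactly. Their poses are not given: they have to be found in the camera images.
- dish: Loose white ceramic catch-all, leaf-shaped, 0.3 kg: 150 mm point to point (x), 80 mm wide (y), 28 mm high, open hollow with a vertical 4 mm rim; floor top 6 mm above the counter. Origin: centre of underside, z up. Half-width outside: 40 mm for x within +-12, 32 at +-35, 19 at +-55, 0 at +-75, straight between. A few N slide it, pushing the rim from outside or inside; over 30 N is rough.
- dish_tip (a point): The outermost point of the dish's tip, at counter level: x = +75 mm in the dish's frame.
- dish_stem (a point): Outer end of the dish's stub stem (10 mm thick, 20 mm above the counter), projected to the underside: x = -86 mm in the dish's frame. The dish starts with its long axis within about 0.5 rad of the way through the gap, tip or stem first.
- dish_left (a point): Widest point of the dish's left side, at its underside: y = +40 mm in the dish's frame.
- dish_right (a point): Widest point of the dish's right side, at its underside: y = -40 mm in the dish's frame.
- organizer: Round white turntable organizer, its base fixed to the counter: 160 mm diameter, 34 mm high, with a turning tray of 148 mm diameter on it up to 59 mm height. Origin on its axis at counter level. Its x axis points from the planter to the organizer, so the planter lies towards -x; its y axis is the way through the gap (either way).
- gap (a point): Middle of the gap between organizer and planter, at counter level: 123 mm towards -x from the organizer's axis. Axes as the organizer's: x across the gap, y the way through. The gap is 86 mm wide (dish: 80 mm) and narrowest at y = 0.
- planter: Low block-shaped stone planter fixed to the counter, with small succulents: 80 mm along x (across the gap), 100 mm along y (along the way through), 45 mm high, plants to 58 mm. Its face towards the organizer forms one side of the gap. Origin at the centre of its underside, axes as the organizer's.
- mat: Round cork mat, 210 mm diameter, let in flush with the counter, no edge to catch on. Origin at its centre. It lies beyond the gap from the dish, about 200 mm from the gap's middle.
- rotor_rim (a point): Point on the rim of the organizer's turning tray, 71 mm from the axis, 59 mm above the counter. The tray turns easily and should stay as it is.
- keys: Two loose steel mailbox keys on a ring, lying flat, 80 mm long, 6 mm high. Leave alone. Origin at the ring end.
- flashlight: Loose black plastic flashlight lying on its side, 130 mm long (x), 34 mm thick. Leave alone. Origin below its middle.
- opener: Loose chrome bottle opener lying flat, 115 mm long (x), 45 mm over its loop, 10 mm high. Leave alone. Origin near its middle.
Things that resemble listed ones, but are neither listed nor needed, are in the scene too. What is meant by the dish is not yellow, and is the smaller of those in its own colour.

How it is judged:
By the outcome, as a careful person would: the job done as asked, in the order asked, and still so for the second after the job is handed in, with the robot touching nothing.
It also fails if it takes over 51 s, if anything falls off the work surface, if the arm or the gripper's body presses on something with over 40 N, if the wrist force passes 120 N, or if a joint passes its speed limit or range.

## Robot

A 7-joint arm with a two-finger parallel gripper is mounted at the origin on the work surface. World frame = base frame: x ahead of the robot, y to its left, z up, the work surface at z = 0. Lengths are in m, angles in rad, forces in N, time in s.
With the tool pointing down it reaches from about 0.4 to 0.85 m from the base axis. Payload 10.4 kg.
Tool frame: the origin (TCP) lies midway between the tips of the shut fingers; the grasp point (between the pads) lies 19 mm behind it; z points along the fingers, y is the line along which they close (so a half turn about z gives the same grasp; the last joint's range is limited). The gripper opens to 87 mm and grips with 3 to 60 N. Pads are 19 mm wide; open, the fingers measure 117 mm over their backs; the gripper's body (75 mm by 190 mm) begins 51 mm behind the grasp point.
Start: joints at [1.124, 0.332, -0.065, 1.46, 0.022, 1.35, -0.088], TCP at [0.257, -0.57, 0.223] pointing down, gripper open.
Joint ranges: [-2.6, 2.6], [-0.5, 2.12], [-1.47, 1.34], [0.16, 2.42], [-1.27, 4.41], [0.06, 2.06], [-2.6, 2.6]. Speed limits (rad/s): [2.22, 2.22, 2.79, 2.79, 3.14, 3.14, 3.14].

## Interface

Orientations are given as a unit quaternion [x, y, z, w].
In Python, from bench import r gives the robot as it stands.
- The arm moves only by the tool move_arm, never from a script. Its argument "targets" is a list of rows, each a list of 3 entries, a list of its own where there are three numbers: the shift along the tool's x, y, z in cm, then the turn, a rotation vector about the tool's x, y, z in rad, then the opening in per cent of the stroke, from 0 (shut) to 100 (fully open). In form: [[[x, y, z], [wx, wy, wz], gripper], ...]. A call has 1 to 20 rows; each row shifts and turns the commanded pose from where the row before left it, along the tool's axes as they then stand; what a row does not reach is not made up. A row lasts 1/8 s, in which the tool goes at most 62.5 mm and 10.7 degrees, less where a joint would pass 70% of its speed; a pose out of reach is approached as far as the arm can. A call with a gripper value outside its range is refused whole. The fingers move at their own pace and stop on an object; "grip_force" is the grip in N (left out, the last holds). Time passes only in rows, so rows that do not move let the fingers close. It gives the time, the measured TCP pose, the force, the opening and the grip force at its end, in the units of the state.
- r.read_state(): the state, without advancing time (a new reading comes with each control period).
- r.camera(name): name is "scene" or "top"; returns a dict with "image" (400x640x3 uint8, blue, green, red), "vertical_fov" (degrees; the focal length in pixels is half the picture's height over the tangent of half this angle, whatever the lens; pixels are square), "cx", "cy" (the principal point, pixels), "cam_to_world" (4x4, takes a point from camera to world coordinates). Camera axes: x right, y down, z forward; pixel columns grow to the right and rows downward; lengths in m; the calibration is good to about 2 mm. A picture is of the moment at which its call begins. There is no depth.
- r.close_job(): hands the job in; it is judged then, once.
The state is a dict: "time": time; "joint_positions": joint angles; "joint_vel": joint speeds; "joint_torque": joint torques, N m; "ee_pos": TCP position; "eef_rot": TCP orientation; "ft_force": force on the tool from outside, world axes, zero at the start; "torque": the same for the moment, N m; "width": finger opening in m; "grip_force": force on a finger pad.
Only numpy, scipy, OpenCV 4.12 (cv2) and the standard library are available. Lean on these libraries where they do the work, as an engineer would, in place of code of your own. Each camera call takes 0.05 s, during which the arm holds its last target. There are 200 camera calls.

## Working session

There is one attempt and no reset: what is moved stays moved. The work goes in short steps, Python scripts to look and compute and a tool call to move; the robot and the scene stay as the last step left them, time stands still between calls to the robot, and variables do not carry over. Pictures are saved under pics/ and viewed, at most 10 in all, crops included, and the job is handed in when it is done.

Besides the shell and the picture viewer there is one more tool, called after "Request:" in YAML: its name, and indented under it one key for each argument. move_arm: Moves the arm, as the interface text tells. Its arguments: {"type":"object","properties":{"targets":{"type":"array"},"grip_force":{"type":"number"}},"required":["targets"]}

```bash
ls; mkdir -p pics; cat > h.py <<'E'
import numpy as np, cv2
from bench import r
def snap(name,out=None):
    c=r.camera(name)
    if out: cv2.imwrite('pics/'+out,c['image'])
    return c
def ray(c,u,v,z=0.):
    f=200/np.tan(np.radians(c['vertical_fov'])/2)
    T=np.array(c['cam_to_world']); d=T[:3,:3]@np.array([(u-c['cx'])/f,(v-c['cy'])/f,1])
    o=T[:3,3]; return o+d*(z-o[2])/d[2]
def proj(c,p):
    f=200/np.tan(np.radians(c['vertical_fov'])/2)
    T=np.array(c['cam_to_world']); q=T[:3,:3].T@(np.array(p)-T[:3,3])
    return np.array([c['cx']+f*q[0]/q[2],c['cy']+f*q[1]/q[2]])
E
python3 - <<'E'
from h import *
for n in('top','scene'):
    c=snap(n,n+'0.png'); print(n,c['vertical_fov'],c['cx'],c['cy'],np.round(c['cam_to_world'],3).tolist())
print(r.read_state())
E
```

```text
pics
top 48.997412516066774 318.00619288446427 197.51372841030627 [[0.023, -0.981, 0.194, 0.416], [-1.0, -0.025, -0.007, 0.031], [0.012, -0.194, -0.981, 1.096], [0.0, 0.0, 0.0, 1.0]]
scene 51.646142645123675 315.90493192700563 205.38605548112398 [[0.112, 0.711, -0.695, 1.227], [0.994, -0.081, 0.078, -0.032], [-0.001, -0.699, -0.715, 0.679], [0.0, 0.0, 0.0, 1.0]]
{'time': 0.1, 'joint_positions': array([ 1.12441897,  0.3327711 , -0.06465304,  1.46083782,  0.02162663,
        1.34989174, -0.08848765]), 'joint_vel': array([ 0.00142266, -0.00108633, -0.00056139, -0.00184121, -0.00020183,
        0.00055996,  0.00024159]), 'joint_torque': array([ 1.85548008e-03, -6.24542856e+01,  2.48291373e-02, -3.90713632e+01,
       -6.14979188e-02,  3.66441370e-02,  5.56466830e-06]), 'ee_pos': array([ 0.25683075, -0.56942719,  0.22186617]), 'eef_rot': array([ 9.77636053e-01,  2.10303068e-01, -1.73937599e-04, -5.80788176e-04]), 'ft_force': array([-0.26239777,  0.86473225, -0.43351895]), 'torque': array([-0.01578614, -0.02421503,  0.00259456]), 'grip_force': 0.0, 'width': 0.08737810573285865}
```

View pics/top0.png

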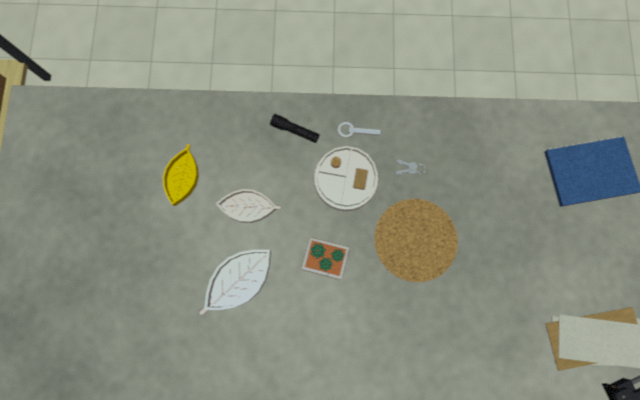

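View pics/scene0.png

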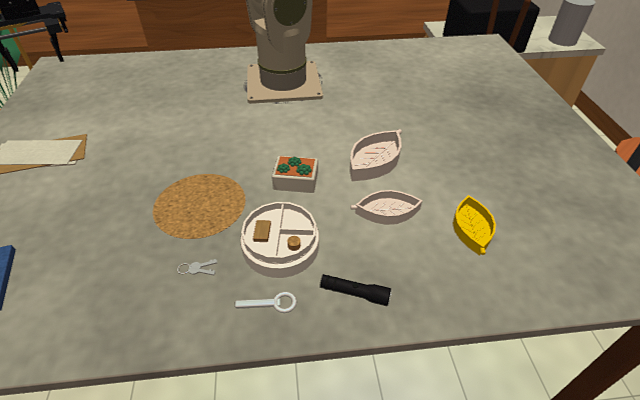

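The top view shows the small white dish at about (248,206), with its stem at (280,208) pointing at the gap. The organizer is at (346,178), the planter at (326,258) and the mat at (416,240). The larger white leaf at (237,282) and the yellow one at (180,175) are decoys. Next I'll measure these.

```bash
cat >> h.py <<'E'
def whites(c):
    im=c['image'].astype(int); mn=im.min(2); mx=im.max(2)
    m=((mn>165)).astype(np.uint8)
    return m
def dish_rim(c,m,cen,z=.028):
    n,l,s,cc=cv2.connectedComponentsWithStats(cv2.morphologyEx(m,cv2.MORPH_CLOSE,np.ones((3,3))))
    i=1+np.argmin([np.hypot(*(cc[k]-cen))+(1e3 if s[k][4]<200 else 0) for k in range(1,n)])
    return (l==i).astype(np.uint8),s[i],cc[i]
E
python3 - <<'E'
from h import *
c=snap('top'); im=c['image']; 
for (u,v) in [(248,206),(225,212),(318,178),(346,190),(310,250),(300,330),(347,262),(305,265)]: print((u,v),im[v,u])
m=whites(c)
for cen in [(248,206),(346,178)]:
    k,s,cc=dish_rim(c,m,cen); print(s,cc)
    cnt=max(cv2.findContours(k,0,1)[0],key=len)
    P=np.array([ray(c,*p[0],z=.028)[:2] for p in cnt]); 
    print('extent at z.028', P.min(0),P.max(0),'minrect',cv2.minAreaRect(P.astype(np.float32)*1000), cv2.minEnclosingCircle(np.array([ray(c,*p[0],z=.059)[:2]*1000 for p in cnt],np.float32)))
hsv=cv2.cvtColor(im,cv2.COLOR_BGR2HSV)
print(hsv[240,416],hsv[258,326],hsv[265,315])
mat=cv2.inRange(hsv,(8,90,90),(25,255,255)); n,l,s,cc=cv2.connectedComponentsWithStats(mat)
i=1+s[1:,4].argmax(); cnt=max(cv2.findContours((l==i).astype(np.uint8),0,1)[0],key=len)
print('mat',s[i],cv2.minEnclosingCircle(np.array([ray(c,*p[0])[:2]*1000 for p in cnt],np.float32)))
cr=np.hstack([cv2.resize(im[150:300,200:460],None,fx=3,fy=3,interpolation=cv2.INTER_CUBIC)])
cv2.imwrite('pics/crop1.png',cr)
E
```

```text
(248, 206) [164 178 182]
(225, 212) [179 190 188]
(318, 178) [183 195 189]
(346, 190) [186 196 191]
(310, 250) [ 69 101 137]
(300, 330) [134 148 142]
(347, 262) [131 143 138]
(305, 265) [105 125 160]
[ 217  190   63   31 1127] [247.01064774 205.88642413]
extent at z.028 [0.56650359 0.11895206] [0.64253966 0.27221978] minrect ((603.3656005859375, 195.61114501953125), (78.02281951904297, 136.9882354736328), 25.19304084777832) ((598.9195556640625, 190.81155395507812), 74.47013092041016)
[ 315  147   62   62 2548] [344.26177394 179.08006279]
extent at z.028 [ 0.60268969 -0.1210356 ] [0.76065255 0.03230759] minrect ((681.641845703125, -44.6865234375), (157.34014892578125, 153.39620971679688), 1.409661889076233) ((674.5023803710938, -43.69154357910156), 78.08065032958984)
[ 20 123 141] [ 20 117 100] [ 13 163 156]
mat [ 375  199   82   83 5376] ((533.2069702148438, -224.1046600341797), 104.07127380371094)
```

View pics/crop1.png

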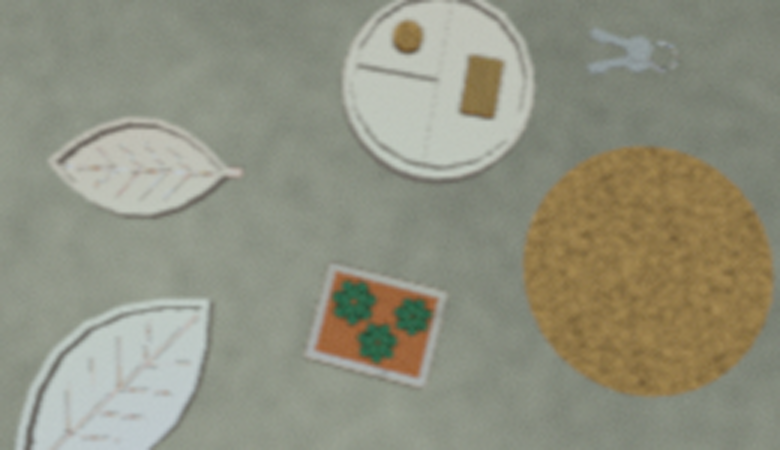

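The crop (3x, offset 200,150) shows these points:
- **Planter top corners:** (330,265), (446,293), (424,386) and (306,356).
- **Dish:** the tip is at (50,160) and the stem end at (241,172).
- **Organizer:** the tray rim spans x 343–534.

```bash
python3 - <<'E'
from h import *
c=snap('top'); P=lambda u,v,z: ray(c,200+(u+.5)/3-.5,150+(v+.5)/3-.5,z)[:2]
q=np.array([P(*a,.045) for a in [(330,265),(446,293),(424,386),(306,356)]])
print('planter sides',[np.round(np.linalg.norm(q[i]-q[(i+1)%4])*1000,1) for i in range(4)],'centre',q.mean(0))
a=q[0]-q[3]+q[1]-q[2]; b=q[0]-q[1]+q[3]-q[2]
print('dir across (planter->org)',a/np.linalg.norm(a),'along(+y)',b/np.linalg.norm(b))
# organizer rim
l,rr=P(343,85,.059),P(534,85,.059); print('tray l/r',l,rr,'diam',np.linalg.norm(l-rr))
m=whites(c); k,s,cc=dish_rim(c,m,(346,178))
cnt=max(cv2.findContours(k,0,1)[0],key=len)[:,0]
top=[ray(c,*p,z=.059)[:2] for p in cnt if p[1]<185]
A=np.array([[2*x,2*y,1] for x,y in top]); sol=np.linalg.lstsq(A,np.array([x*x+y*y for x,y in top]),rcond=None)[0]
print('org tray fit',sol[:2],np.sqrt(sol[2]+sol[0]**2+sol[1]**2), 'dist to planter',np.linalg.norm(sol[:2]-q.mean(0)))
t,st=P(50,160,.028),P(241,172,.018); print('tip',t,'stem',st,'len',np.linalg.norm(t-st), 'w1',P(140,117,.028),'w2',P(143,216,.028))
# scene view dish & planter
s=snap('scene'); 
for n,u,v,z in [('stem',353,206,.018),('tip',421,206,.028)]: print('scene',n,ray(s,u,v,z)[:2])
print('scene planter corners',[ray(s,u,v,.045)[:2].round(3) for u,v in [(275,156),(318,156),(317,178),(272,176)]])
cv2.imwrite('pics/crop2.png',cv2.resize(s['image'][120:280,230:440],None,fx=3.7,fy=3.7,interpolation=cv2.INTER_CUBIC))
E
```

```text
planter sides [np.float64(95.1), np.float64(75.2), np.float64(95.7), np.float64(74.2)] centre [0.47840226 0.00294944]
dir across (planter->org) [ 0.97443595 -0.22466549] along(+y) [0.21558022 0.97648613]
tray l/r [0.6695992  0.03433064] [ 0.67365787 -0.1206513 ] diam 0.15503507655755075
org tray fit [ 0.67313753 -0.04152888] 0.07351868084454644 dist to planter 0.19975020418901945
tip [0.60741167 0.27386062] stem [0.60311174 0.11728649] len 0.15663315631267644 w1 [0.64550005 0.20195289] w2 [0.56289645 0.19496553]
scene stem [0.59680771 0.12208851]
scene tip [0.62329759 0.26825299]
scene planter corners [array([ 0.434, -0.043]), array([0.446, 0.061]), array([0.525, 0.049]), array([ 0.506, -0.053])]
```

View pics/crop2.png

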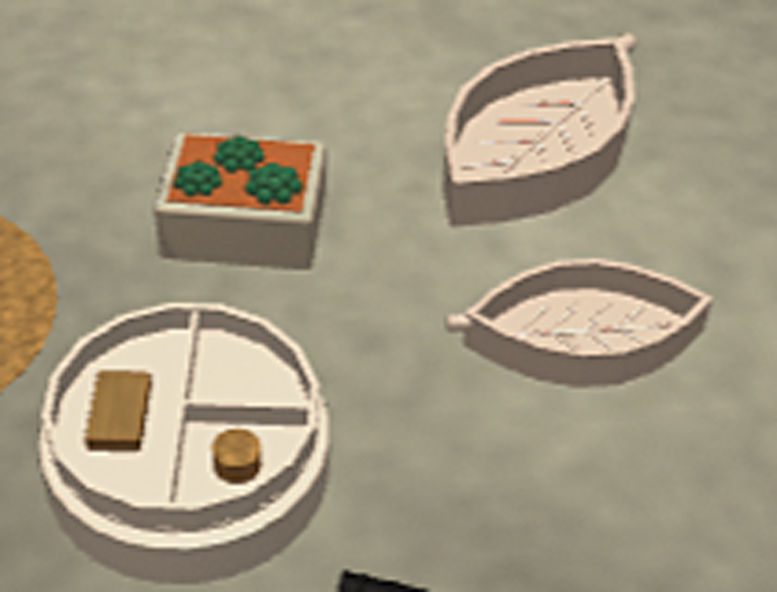

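The scene crop (3.7x, offset 230,120) shows:
- **Dish:** the tip is at (710,299) and the stem end at (448,321).
- **Planter top corners:** (180,133), (325,143), (306,216) and (158,208).

I'll cross-check these against the top view.

```bash
python3 - <<'E'
from h import *
s=snap('scene'); P=lambda u,v,z: ray(s,230+(u+.5)/3.7-.5,120+(v+.5)/3.7-.5,z)[:2].round(4)
q=np.array([P(*a,.045) for a in [(180,133),(325,143),(306,216),(158,208)]])
print('planter',q.mean(0),[np.linalg.norm(q[i]-q[(i+1)%4]).round(3) for i in range(4)], (q[1]-q[0]+q[2]-q[3]),(q[2]-q[1]+q[3]-q[0]))
print('dish tip',P(710,299,.028),'stem',P(448,321,.018))
print('tray near/far',P(185,549,.059),P(195,303,.059),'l/r',P(40,425,.059),P(328,420,.059))
h=cv2.cvtColor(s['image'],cv2.COLOR_BGR2HSV)
n,l,st,cc=cv2.connectedComponentsWithStats(cv2.inRange(h,(8,90,90),(25,255,255)))
lab=l[205,200]; cnt=max(cv2.findContours((l==lab).astype(np.uint8),0,1)[0],key=len)
print('mat',cv2.minEnclosingCircle(np.array([ray(s,*p[0])[:2]*1000 for p in cnt],np.float32)))
E
```

```text
planter [0.47915  0.002675] [np.float64(0.096), np.float64(0.072), np.float64(0.093), np.float64(0.075)] [0.039  0.1843] [ 0.142  -0.0371]
dish tip [0.6066 0.2744] stem [0.5974 0.1168]
tray near/far [ 0.7768 -0.0483] [ 0.6059 -0.0338] l/r [ 0.6879 -0.1206] [0.7018 0.0316]
mat ((531.1342163085938, -224.72119140625), 105.3870849609375)
```

Request:
move_arm:
  targets:
    - [[0, 0, 0], [0, 0, -0.154], 0]
    - [[0, 0, 0], [0, 0, -0.154], 0]
    - [[0, 0, 0], [0, 0, -0.154], 0]
    - [[0, 0, 0], [0, 0, -0.154], 0]
    - [[0, 0, 0], [0, 0, -0.154], 0]
    - [[0, 0, 0], [0, 0, -0.155], 0]
    - [[5, 1.1, 0], [0, 0, 0], 0]
    - [[5, 1.1, 0], [0, 0, 0], 0]
    - [[5, 1.1, 0], [0, 0, 0], 0]
    - [[5, 1.1, 0], [0, 0, 0], 0]
    - [[5, 1.1, 0], [0, 0, 0], 0]
    - [[5, 1.1, 0], [0, 0, 0], 0]
    - [[5, 1.1, 0], [0, 0, 0], 0]
    - [[5, 1.1, 0], [0, 0, 0], 0]
    - [[5, 1.1, 0], [0, 0, 0], 0]
    - [[5, 1.1, 0], [0, 0, 0], 0]
    - [[5, 1.1, 0], [0, 0, 0], 0]
    - [[5, 1.1, 0], [0, 0, 0], 0]
    - [[5, 1.1, 0], [0, 0, 0], 0]
    - [[5, 1.1, 0], [0, 0, 0], 0]

```text
time: 2.8
ee_pos: [0.562, 0.0805, 0.2227]
eef_rot: [0.781, 0.624, 0.0, 0.0]
ft_force: [0.9, 0.4, 0.8]
width: 0.0004
grip_force: 0.0
```

Request:
move_arm:
  targets:
    - [[3.3, 0.6, 3], [0, 0, 0], 0]
    - [[3.3, 0.6, 3], [0, 0, 0], 0]
    - [[3.3, 0.7, 3], [0, 0, 0], 0]
    - [[0, 0, 3], [0, 0, 0], 0]
    - [[0, 0, 3], [0, 0, 0], 0]
    - [[0, 0, 0], [0, 0, 0], 0]
    - [[0, 0, 0], [0, 0, 0], 0]

```text
time: 3.68
ee_pos: [0.6023, 0.1718, 0.0739]
eef_rot: [0.781, 0.624, 0.001, 0.0]
ft_force: [0.4, 0.7, 1.4]
width: 0.0006
grip_force: 0.0
```

```bash
python3 - <<'E'
from h import *
s=snap('scene'); t=snap('top'); p=r.read_state()['ee_pos']; print(p,proj(s,p),proj(t,p))
a=cv2.resize(s['image'][60:260,300:460],None,fx=2.4,fy=2.4,interpolation=cv2.INTER_CUBIC)
b=cv2.resize(t['image'][120:280,180:340],None,fx=2.4,fy=2.4,interpolation=cv2.INTER_CUBIC)
b=cv2.copyMakeBorder(b,0,480-384,0,0,0)
cv2.imwrite('pics/c3.png',np.hstack([a,b]))
E
```

```text
[0.60259976 0.17180301 0.07424975] [378.11608378 187.65099187] [255.19503982 202.52637424]
```

View pics/c3.png

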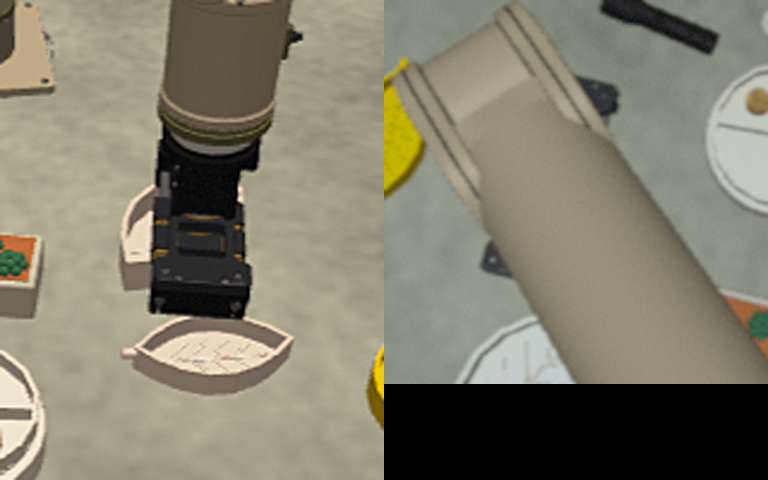

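The scene view shows the gripper over the dish. The projected TCP is over the hollow's stem half at crop (187,306), though the gripper body hides the fingers. I'll descend into the hollow now.

Request:
move_arm:
  targets:
    - [[0, 0, 2], [0, 0, 0], 0]
    - [[0, 0, 1.5], [0, 0, 0], 0]
    - [[0, 0, 1], [0, 0, 0], 0]
    - [[0, 0, 1], [0, 0, 0], 0]
    - [[0, 0, 0.5], [0, 0, 0], 0]
    - [[0, 0, 0], [0, 0, 0], 0]
    - [[0, 0, 0], [0, 0, 0], 0]

```text
time: 4.65
ee_pos: [0.602, 0.1717, 0.013]
eef_rot: [0.781, 0.624, 0.0, 0.0]
ft_force: [0.8, -0.7, 0.6]
width: 0.0007
grip_force: 0.0
```

Request:
move_arm:
  targets:
    - [[-0.5, 0, 0], [0, 0, 0], 0]
    - [[-0.5, 0, 0], [0, 0, 0], 0]
    - [[-0.5, 0, 0], [0, 0, 0], 0]
    - [[-0.5, 0, 0], [0, 0, 0], 0]
    - [[-0.5, 0, 0], [0, 0, 0], 0]
    - [[-0.5, 0, 0], [0, 0, 0], 0]
    - [[-0.5, 0, 0], [0, 0, 0], 0]
    - [[-0.5, 0, 0], [0, 0, 0], 0]
    - [[-0.5, 0, 0], [0, 0, 0], 0]
    - [[-0.5, 0, 0], [0, 0, 0], 0]
    - [[-0.5, 0, 0], [0, 0, 0], 0]
    - [[-0.5, 0, 0], [0, 0, 0], 0]
    - [[-0.5, 0, 0], [0, 0, 0], 0]
    - [[-0.5, 0, 0], [0, 0, 0], 0]
    - [[-0.5, 0, 0], [0, 0, 0], 0]
    - [[-0.5, 0, 0], [0, 0, 0], 0]
    - [[-0.5, 0, 0], [0, 0, 0], 0]
    - [[-0.5, 0, 0], [0, 0, 0], 0]
    - [[-0.5, 0, 0], [0, 0, 0], 0]
    - [[-0.5, 0, 0], [0, 0, 0], 0]

```text
time: 7.15
ee_pos: [0.5796, 0.0737, 0.0125]
eef_rot: [0.781, 0.624, -0.0, 0.0]
ft_force: [0.8, 2.0, -0.2]
width: 0.0005
grip_force: 0.7
```

```bash
cat >> h.py <<'E'
G=np.array([.559,-.0155]); D=np.array([-.22,-.9755]); C=np.array([.9755,-.22])
def gapf(p): p=np.array(p[:2])-G; return (p@D*1000).round(1),(p@C*1000).round(1)
E
python3 - <<'E'
from h import *
s=snap('scene'); p=r.read_state()['ee_pos']; print(p,gapf(p),proj(s,p))
print([proj(s,[*(G+D*a/1000+C*l/1000),z]).round() for a,l,z in [(0,0,0),(-60,0,.028)]])
cv2.imwrite('pics/c4.png',cv2.resize(s['image'][100:270,220:430],None,fx=3.5,fy=3.5,interpolation=cv2.INTER_CUBIC))
E
```

```text
[0.57953761 0.0728086  0.01244447] (np.float64(-90.7), np.float64(0.6)) [330.01342836 204.05031902]
[array([291., 205.]), array([317., 198.])]
```

View pics/c4.png

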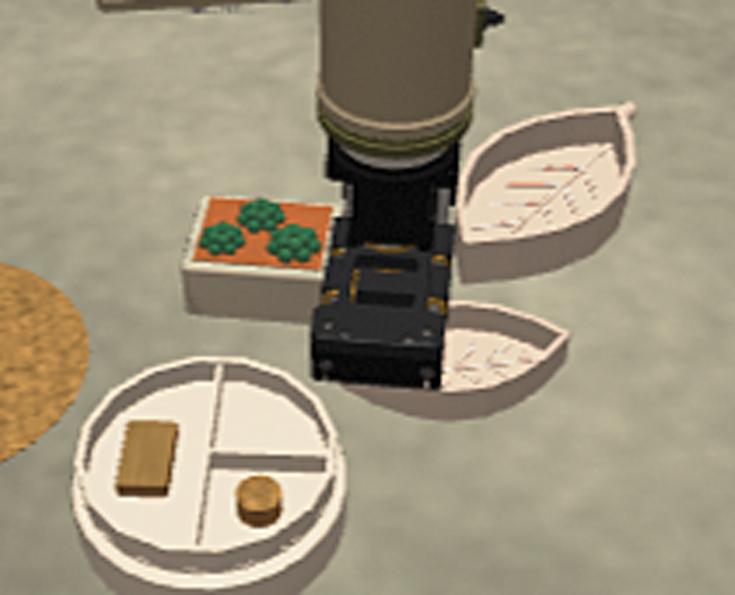

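The dish follows the fingers, with a force of about 2 N. Its tip is now at crop (570,336).

```bash
python3 - <<'E'
from h import *
s=snap('scene'); print(gapf(ray(s,220+570/3.5-.4,100+336/3.5-.4,.028)))
E
```

```text
(np.float64(-206.8), np.float64(-23.5))
```

The dish kept its ~0.2 rad yaw because the finger bar holds it steady in the V. I'll swing the tip over by nudging the inner wall near the tip sideways.

Request:
move_arm:
  targets:
    - [[1, 0, 0], [0, 0, 0], 0]
    - [[1, -0.2, 0], [0, 0, 0], 0]
    - [[1, -0.2, 0], [0, 0, 0], 0]
    - [[1, -0.3, 0], [0, 0, 0], 0]
    - [[1, -0.3, 0], [0, 0, 0], 0]
    - [[1, -0.3, 0], [0, 0, 0], 0]
    - [[1.2, -0.2, 0], [0, 0, 0], 0]
    - [[0, 0.4, 0], [0, 0, 0], 0]
    - [[0, 0.3, 0], [0, 0, 0], 0]
    - [[0, 0.3, 0], [0, 0, 0], 0]
    - [[0, 0.3, 0], [0, 0, 0], 0]
    - [[0, 0.3, 0], [0, 0, 0], 0]
    - [[0, 0.3, 0], [0, 0, 0], 0]
    - [[0, 0.3, 0], [0, 0, 0], 0]
    - [[0, 0, 0], [0, 0, 0], 0]

```text
time: 9.12
ee_pos: [0.6026, 0.1426, 0.0125]
eef_rot: [0.781, 0.624, 0.0, 0.0]
ft_force: [0.5, -1.0, -1.2]
width: 0.0004
grip_force: 0.1
```

```bash
python3 - <<'E'
from h import *
s=snap('scene'); p=r.read_state()['ee_pos']; print(p,gapf(p),proj(s,p),r.read_state()['ft_force'])
cv2.imwrite('pics/c5.png',cv2.resize(s['image'][130:270,270:430],None,fx=4,fy=4,interpolation=cv2.INTER_CUBIC))
E
```

```text
[0.60253101 0.14268816 0.0125343 ] (np.float64(-163.9), np.float64(7.7)) [362.38194965 208.77878428] [0.08951267 0.42071981 0.21584265]
```

View pics/c5.png

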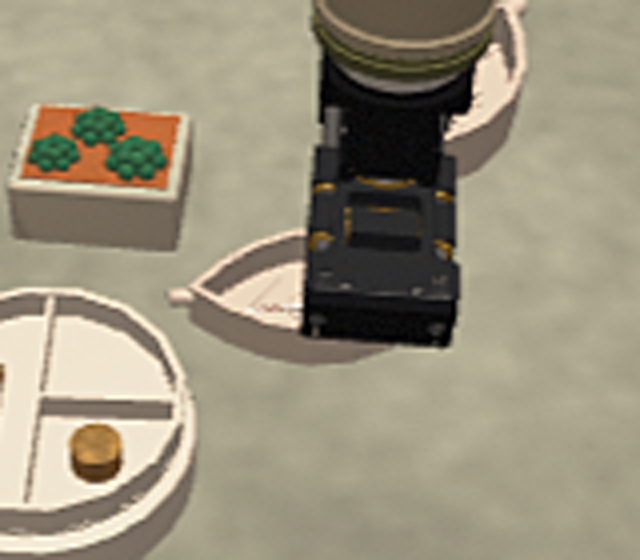

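Crop 5 shows the stem end at (172,295) and the rim apex at (192,292), while the tip is hidden. I'll go back to the stem end inside the hollow and recheck.

Request:
move_arm:
  targets:
    - [[-1, -0.4, 0], [0, 0, 0], 0]
    - [[-1, -0.3, 0], [0, 0, 0], 0]
    - [[-1, -0.1, 0], [0, 0, 0], 0]
    - [[-1, 0, 0], [0, 0, 0], 0]
    - [[-1, 0, 0], [0, 0, 0], 0]
    - [[-1, 0, 0], [0, 0, 0], 0]
    - [[-0.5, 0, 0], [0, 0, 0], 0]
    - [[0, 0, 0], [0, 0, 0], 0]

```text
time: 10.18
ee_pos: [0.5803, 0.0807, 0.0126]
eef_rot: [0.781, 0.624, 0.0, 0.0]
ft_force: [-0.5, -0.7, 0.1]
width: 0.0005
grip_force: 0.0
```

```bash
python3 - <<'E'
from h import *
s=snap('scene'); p=r.read_state()['ee_pos']; print(gapf(p),r.read_state()['ft_force'])
print('stem',gapf(ray(s,270+172/4-.4,130+295/4-.4,.018)))
im=s['image'][130:270,270:430]; m=(im.min(2)>150).astype(np.uint8); 
# rightmost white pixel of dish's rim row range
for v in range(50,85):
    x=np.where(m[v,100:])[0]
    if len(x): print(v+130,x.max()+370,end='; ')
cv2.imwrite('pics/c6.png',cv2.resize(im,None,fx=4,fy=4,interpolation=cv2.INTER_CUBIC))
E
```

```text
(np.float64(-99.0), np.float64(-0.5)) [0.41820552 0.24623746 0.44666619]
stem (np.float64(-51.9), np.float64(8.1))
180 391; 181 378; 182 383; 183 384; 184 385; 185 382; 186 381; 187 382; 188 383; 189 383; 190 382; 191 383; 192 375; 193 411; 194 410; 195 410; 196 410; 197 386; 198 384; 199 384; 200 379; 201 378; 202 377; 203 376; 204 383; 205 373; 206 371; 207 370; 211 377; 212 376; 213 375; 214 374;
```

View pics/c6.png

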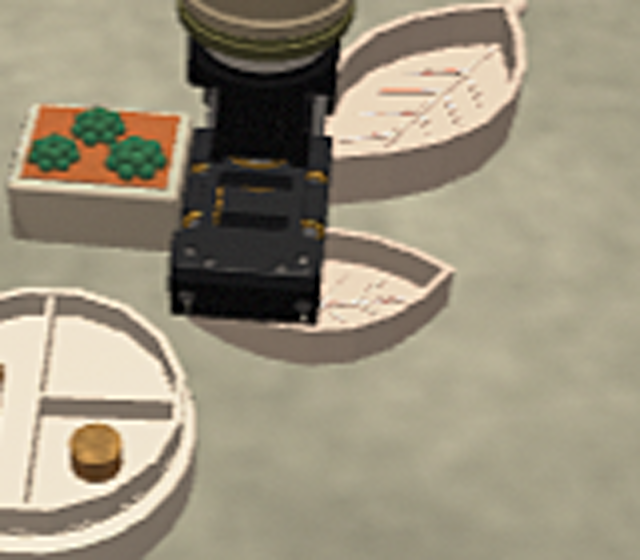

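The tip is at crop (454,270), so it has hardly moved. I'll measure the rim edges at the column where I pushed.

```bash
python3 - <<'E'
from h import *
s=snap('scene'); f=lambda x,y,z: gapf(ray(s,270+(x+.5)/4-.5,130+(y+.5)/4-.5,z))
print('tip',f(454,270,.028),'far rim outer',f(350,231,.028),f(400,243,.028),'near rim outer',f(330,334,.028),f(400,320,.028),'near bottom',f(330,363,0),f(400,345,0))
print('planter corners',f(188,115,.045),f(180,185,.045),f(176,250,0),'expected lat -123/-43, al -50')
print('org base near pt',f(195,410,.059))
E
```

```text
tip (np.float64(-208.3), np.float64(-18.7)) far rim outer (np.float64(-149.0), np.float64(-44.4)) (np.float64(-177.8), np.float64(-37.5)) near rim outer (np.float64(-141.5), np.float64(38.2)) (np.float64(-178.9), np.float64(23.6)) near bottom (np.float64(-143.0), np.float64(33.7)) (np.float64(-181.3), np.float64(15.8))
planter corners (np.float64(-47.3), np.float64(-118.0)) (np.float64(-49.6), np.float64(-54.4)) (np.float64(-47.9), np.float64(-47.0)) expected lat -123/-43, al -50
org base near pt (np.float64(-77.3), np.float64(126.3))
```

The fingertips are thinner than I assumed, so the nudge only just touched the wall. I'll repeat it further.

Request:
move_arm:
  targets:
    - [[1, 0, 0], [0, 0, 0], 0]
    - [[1, -0.1, 0], [0, 0, 0], 0]
    - [[1, -0.1, 0], [0, 0, 0], 0]
    - [[1, -0.1, 0], [0, 0, 0], 0]
    - [[1, -0.1, 0], [0, 0, 0], 0]
    - [[1, 0, 0], [0, 0, 0], 0]
    - [[0.6, 0, 0], [0, 0, 0], 0]
    - [[0, 0.4, 0], [0, 0, 0], 0]
    - [[0, 0.4, 0], [0, 0, 0], 0]
    - [[0, 0.3, 0], [0, 0, 0], 0]
    - [[0, 0.3, 0], [0, 0, 0], 0]
    - [[0, 0.3, 0], [0, 0, 0], 0]
    - [[0, 0.3, 0], [0, 0, 0], 0]
    - [[0, 0, 0], [0, 0, 0], 0]
    - [[0, -0.3, 0], [0, 0, 0], 0]
    - [[-1, -0.5, 0], [0, 0, 0], 0]
    - [[-1, -0.5, 0], [0, 0, 0], 0]
    - [[-1, -0.3, 0], [0, 0, 0], 0]
    - [[-1, 0, 0], [0, 0, 0], 0]
    - [[-1, 0, 0], [0, 0, 0], 0]

```text
time: 12.78
ee_pos: [0.5838, 0.0958, 0.0126]
eef_rot: [0.781, 0.624, 0.0, 0.0]
ft_force: [0.2, -0.0, -0.6]
width: 0.0005
grip_force: 0.0
```

```bash
python3 - <<'E'
from h import *
s=snap('scene'); p=r.read_state()['ee_pos']; print(gapf(p),r.read_state()['ft_force'])
im=s['image'][130:270,270:430]
cv2.imwrite('pics/c7.png',cv2.resize(im,None,fx=4,fy=4,interpolation=cv2.INTER_CUBIC))
E
```

```text
(np.float64(-112.3), np.float64(0.0)) [ 0.68667139 -1.59733262 -0.69806709]
```

View pics/c7.png

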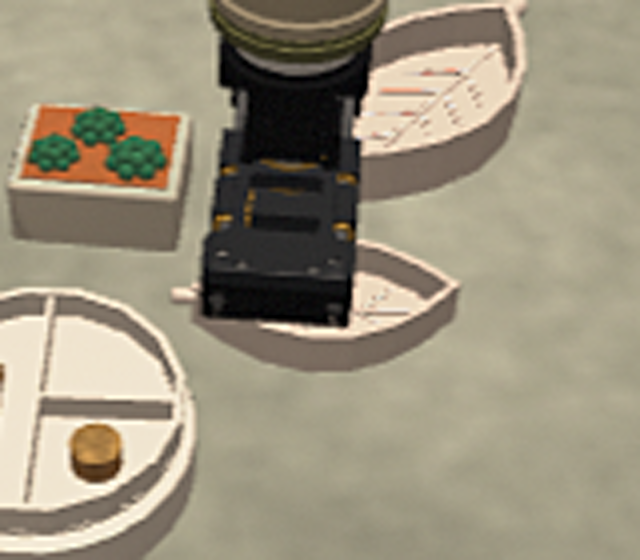

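The tip is now at crop (459,286) and the stem end at (173,294).

```bash
python3 - <<'E'
from h import *
s=snap('scene'); f=lambda x,y,z: gapf(ray(s,270+(x+.5)/4-.5,130+(y+.5)/4-.5,z))
print('tip',f(459,286,.028),'stem',f(173,294,.018),'far',f(370,241,.028),'near',f(330,340,.028),'nearbot',f(330,371,0))
E
```

```text
tip (np.float64(-211.0), np.float64(-6.3)) stem (np.float64(-52.4), np.float64(7.3)) far (np.float64(-160.7), np.float64(-37.3)) near (np.float64(-141.7), np.float64(42.6)) nearbot (np.float64(-143.3), np.float64(39.7))
```

Request:
move_arm:
  targets:
    - [[-0.55, 0, 0], [0, 0, 0], 0]
    - [[-0.55, 0, 0], [0, 0, 0], 0]
    - [[-0.55, 0, 0], [0, 0, 0], 0]
    - [[-0.55, 0, 0], [0, 0, 0], 0]
    - [[-0.55, 0, 0], [0, 0, 0], 0]
    - [[-0.55, 0, 0], [0, 0, 0], 0]
    - [[-0.55, 0, 0], [0, 0, 0], 0]
    - [[-0.55, 0, 0], [0, 0, 0], 0]
    - [[-0.55, 0, 0], [0, 0, 0], 0]
    - [[-0.55, 0, 0], [0, 0, 0], 0]
    - [[-0.55, 0, 0], [0, 0, 0], 0]
    - [[-0.55, 0, 0], [0, 0, 0], 0]
    - [[-0.55, 0, 0], [0, 0, 0], 0]
    - [[-0.55, 0, 0], [0, 0, 0], 0]
    - [[-0.55, 0, 0], [0, 0, 0], 0]
    - [[-0.55, 0, 0], [0, 0, 0], 0]

```text
time: 14.88
ee_pos: [0.5643, 0.0105, 0.0126]
eef_rot: [0.781, 0.624, 0.0, 0.0]
ft_force: [0.2, 1.1, 1.1]
width: 0.0002
grip_force: 0.7
```

```bash
cat >> h.py <<'E'
def tip(s,lo,hi):
    """rightmost white pixels of the dish in the scene view, rows lo..hi"""
    im=s['image']; m=((im.min(2)>160)).astype(np.uint8); 
    n,l,st,cc=cv2.connectedComponentsWithStats(m)
    o=[]
    for i in range(1,n):
        x,y,w,h,a=st[i]
        if a>15 and 230<x+w<430 and lo<y+h/2<hi:
            ys,xs=np.where(l==i); k=xs>=xs.max()-1; o.append((xs.max(),round(ys[k].mean(),1),x,y,w,h,a,gapf(ray(s,xs.max()+.5,ys[k].mean(),.028))))
    return o
E
python3 - <<'E'
from h import *
s=snap('scene'); p=r.read_state()['ee_pos']; print(gapf(p),r.read_state()['ft_force'])
for o in tip(s,180,225): print(*o)
E
```

```text
(np.float64(-25.6), np.float64(-0.4)) [0.3033692  1.12471269 1.39007822]
353 194.0 313 184 41 26 455 (np.float64(-141.7), np.float64(-21.6))
```

```bash
python3 - <<'E'
from h import *
s=snap('scene'); im=s['image']
for v in range(174,226): print(v,''.join(' .:-=+*#%@'[min(9,int((im[v,u].min())/22))] for u in range(240,380)))
E
```

```text
174 **************++++**************#%*=---:::...:::...:::........ .. ..::....... -******************************#+-============================
175 *************+++++***************%%%%@@@%=..:...........::....:::::.....:.... =+******************************+-============================
176 *****++++++**+++***************+*#####%%#=........:..:.:...:.:::...::...:.... +*******************************+=============================
177 **++++++++++++*****************+===++++*=...........:..............::.....:...+*******************************+==========================++*
178 **++++++++++++**+**************+=-------:...::........:.:.....:.....:........:+********************************=-====================++*####
179 *+++++++++++++++*++*************=-=====-: ...:.. ...::.:.::.::.:..:::..:.:...:+********************************+-===============++*#####****
180 +++++++++++++*+**+*************+=-======:  ..:.............:::::..:....:.... =+*******************************#+-=======++++***#########****
181 ++++++*+****++******************=-======:.........           .....::........ =***
[... 5739 characters left out ...]
::::::::::-%@@@@@@@@%*%@@@@@@@@@@@@@@@@@@@@@@@@@@@#-+@@*+*+*************************************************************
222 +++#@#====#@@@@%+::----------:=%@@@@@@@@#+%@@@@@@@@@@@@@@@@@@@@@@@@@@@%+-%@#++++***********************++***********************************
223 +++#@#=-=*%@@@@*::-----------::%@@@@@@@@#+%@@@@@@@@@@@@@@@@@@@@@@@@@@@%+-+%%*+++************************+***********************************
224 +++%@*--+%@@@@@#-:-----------::%@@@@@@@@#*@@@@@@@@@@@@@@@@@@@@@@@@@@@@@%+=%@#+************************+*************************************
225 ++*%@*-=%@@@@@@*:------------:=%@@@@@@@@**@@@@@@@@@@@@@@@@@@@@@@@@@@@@@%++%%*************************++*+***********************************
```

The ASCII view shows the tip at (352,194), so the dish yawed again to about 0.18 rad while being pulled, because the wall friction is high. I'll square it up with two nudges inside the hollow, tip towards the organizer and then front towards the planter.

Request:
move_arm:
  targets:
    - [[1, -0.1, 0], [0, 0, 0], 0]
    - [[1, -0.1, 0], [0, 0, 0], 0]
    - [[1, -0.2, 0], [0, 0, 0], 0]
    - [[1, -0.2, 0], [0, 0, 0], 0]
    - [[1, -0.2, 0], [0, 0, 0], 0]
    - [[1, -0.2, 0], [0, 0, 0], 0]
    - [[1.1, 0, 0], [0, 0, 0], 0]
    - [[0, 0.4, 0], [0, 0, 0], 0]
    - [[0, 0.5, 0], [0, 0, 0], 0]
    - [[0, 0.4, 0], [0, 0, 0], 0]
    - [[0, 0.3, 0], [0, 0, 0], 0]
    - [[0, 0.3, 0], [0, 0, 0], 0]
    - [[0, 0.3, 0], [0, 0, 0], 0]
    - [[0, 0.3, 0], [0, 0, 0], 0]
    - [[0, 0.3, 0], [0, 0, 0], 0]
    - [[0, 0.3, 0], [0, 0, 0], 0]
    - [[0, 0, 0], [0, 0, 0], 0]
    - [[0, -0.3, 0], [0, 0, 0], 0]
    - [[-0.8, -0.5, 0], [0, 0, 0], 0]
    - [[-1, -0.4, 0], [0, 0, 0], 0]

```text
time: 17.48
ee_pos: [0.5843, 0.0601, 0.0126]
eef_rot: [0.781, 0.625, -0.0, 0.0]
ft_force: [-1.0, -0.4, -0.7]
width: 0.0005
grip_force: 0.0
```

Request:
move_arm:
  targets:
    - [[-1, -0.4, 0], [0, 0, 0], 0]
    - [[-1, -0.4, 0], [0, 0, 0], 0]
    - [[-1, -0.4, 0], [0, 0, 0], 0]
    - [[-1, -0.2, 0], [0, 0, 0], 0]
    - [[-0.5, -0.2, 0], [0, 0, 0], 0]
    - [[0, 0, 0], [0, 0, 0], 0]

```text
time: 18.23
ee_pos: [0.5593, 0.0198, 0.0126]
eef_rot: [0.781, 0.624, -0.0, 0.0]
ft_force: [1.4, -0.4, 0.1]
width: 0.0006
grip_force: 0.0
```

```bash
python3 - <<'E'
from h import *
s=snap('scene'); im=s['image']; p=r.read_state()['ee_pos']; print(gapf(p),r.read_state()['ft_force'],proj(s,p))
for o in tip(s,180,225): print(*o)
for v in range(182,226): print(v,''.join(' .:-=+*#%@'[min(9,int((im[v,u].min())/22))] for u in range(260,370)))
E
```

```text
(np.float64(-34.8), np.float64(-7.5)) [-0.93569301 -0.20162627 -0.1040417 ] [305.9719243  199.61310246]
182 *+**********=-========-:::...:.....:...........  ...:..:::.. -************************************************
183 *++*********=--======-........:....::::::::::::::::....-=-:. =************************************************
184 ************+---====-:..:.......:...::.....::.:.:::::..:--:  +************************************************
185 *********++*+----===-:.......:.:......:.:.:...:.:.:......:. .+************************************************
186 ********+++*+=--====-.............::.:.:..:.:.:..:...:::....:+************************************************
187 ********+++++=----==-:.:---:...:....:::....:.::::::::.....:*@@@@@%%#******************************************
188 *******++++++=------:...:--:......::...::..:.:...:.....:..:-=++==+#%@%%#**************************************
189 ********++++*+=---=-:..:..........:.:..:.:::.:...:.:--:.:.:-==-==---=+#%@%##**********************************
190 ++******++++****+++=:.:::::.:-::...:.::.:..:::.....:--:...:==========---
[... 3363 characters left out ...]
**********
220 ==---++++*%@@@@@@@@@%+#@@@@@@@@@@@@@@@@@@@@@@@@@@%+-%@#==========++*******************************************
221 ::::::::::-%@@@@@@@@%*%@@@@@@@@@@@@@@@@@@@@@@@@@@@#-+@@*******************************************************
222 ---------:=%@@@@@@@@#+%@@@@@@@@@@@@@@@@@@@@@@@@@@@%+-%@#++****************************************************
223 ---------::%@@@@@@@@#+%@@@@@@@@@@@@@@@@@@@@@@@@@@@%+-+%%*++***********************+*+*************************
224 ---------::%@@@@@@@@#*@@@@@@@@@@@@@@@@@@@@@@@@@@@@@%+=%@#+****************************************************
225 ---------:=%@@@@@@@@**@@@@@@@@@@@@@@@@@@@@@@@@@@@@@%++%%*+************************+***************************
```

The tip is now at (352,199.5), about −5 mm lateral. Now I'll nudge the front towards the planter, then centre and start the pull.

Request:
move_arm:
  targets:
    - [[0, -0.3, 0], [0, 0, 0], 0]
    - [[0, -0.2, 0], [0, 0, 0], 0]
    - [[0, -0.1, 0], [0, 0, 0], 0]
    - [[0, 0, 0], [0, 0, 0], 0]
    - [[0, 0.6, 0], [0, 0, 0], 0]
    - [[0, 0.6, 0], [0, 0, 0], 0]
    - [[-0.5, 0, 0], [0, 0, 0], 0]
    - [[-0.5, 0, 0], [0, 0, 0], 0]
    - [[-0.5, 0, 0], [0, 0, 0], 0]
    - [[-0.5, 0, 0], [0, 0, 0], 0]
    - [[-0.5, 0, 0], [0, 0, 0], 0]

```text
time: 19.65
ee_pos: [0.5597, -0.0057, 0.0127]
eef_rot: [0.781, 0.624, 0.0, 0.0]
ft_force: [0.9, 1.7, -0.4]
width: 0.0004
grip_force: 0.6
```

```bash
cat >> h.py <<'E'
def show(a,b,c,d):
    s=snap('scene'); im=s['image']; p=r.read_state()['ee_pos']; print(r.read_state()['time'],gapf(p),r.read_state()['ft_force'].round(1))
    for v in range(a,b): print(v,''.join(' .:-=+*#%@'[min(9,int((im[v,u].min())/22))] for u in range(c,d)))
    return s
E
python3 - <<'E'
from h import *
s=show(186,222,290,360)
for u,v in [(351,199.5),(351,198),(340,199)]: print(u,v,gapf(ray(s,u,v,.028)))
E
```

```text
19.7 (np.float64(-8.9), np.float64(-1.4)) [1.  0.9 0.5]
186 .:::..:.::....::. :*#*++**####%@@%##**********************************
187 ....:.....:...... .-------------=*#%%%#*******************************
188 :.:...::.......:--===============--==*%@%#****************************
189 ...:...........:-====================--=*%%#**************************
190 .:.:..:..:-:...:-=======================-=*%%#************************
191 :.......:--:.:..-=========================-=*%%#**********************
192 ....::...:.....:==-=========================-=*%%#********************
193 ...:=-.:::::.:.:==++**##%#**++++==============-=*%%*******************
194 ::::::::::::.. =#%@%@%%%%%%%@@@@%#*=============-+%%#*****************
195          ....  +%%%%%%%%%%%%%%%%%%%@%*===========-=#@#****************
196 .    . .       +%%%%%%%%%%%%%%%%%%%%%%@%*=========--*%%#**************
197  .  .. . . ..  +@%%%%%%%%@##%%%%%%%%%%%%@%*=========-+%%#*************
198            .   **#%%%%%#@#*%%%%%%#@%#%%%%%%%*========-=#%#************
199                +%%%%%%@##%%%%%%%@%#%%%%%%%%%%%*======--=#@%#*****
[... 1098 characters left out ...]
====-=====**********************
215 @@@@@@@@@@@@@%+====+%%+-=================--==+************************
216 @@@@@@@@@@@@@@%+===-%@#-===================***************************
217 @@@@@@@@@@@@@@@@*===+@%+-==============++*************+*++************
218 @@@@@@@@@@@@@@@@@#+=-%@#-========++++*****************+*+*************
219 @@@@@@@@@@@@@@@@@@#+-+@@*++++++***********************++**************
220 @@@@@@@@@@@@@@@@@@@%+-%@#+********************************************
221 @@@@@@@@@@@@@@@@@@@@#-+%%*++**************************+***************
351 199.5 (np.float64(-137.0), np.float64(-3.4))
351 198 (np.float64(-136.7), np.float64(-8.1))
340 199 (np.float64(-112.5), np.float64(-2.3))
```

Request:
move_arm:
  targets:
    - [[-0.5, 0, 0], [0, 0, 0], 0]
    - [[-0.5, 0, 0], [0, 0, 0], 0]
    - [[-0.5, 0.1, 0], [0, 0, 0], 0]
    - [[-0.5, 0, 0], [0, 0, 0], 0]
    - [[-0.5, 0, 0], [0, 0, 0], 0]
    - [[-0.5, 0, 0], [0, 0, 0], 0]
    - [[-0.5, 0, 0], [0, 0, 0], 0]
    - [[-0.5, 0, 0], [0, 0, 0], 0]

```text
time: 20.7
ee_pos: [0.5518, -0.0451, 0.0126]
eef_rot: [0.781, 0.624, 0.0, 0.0]
ft_force: [0.4, 2.0, 1.1]
width: 0.0004
grip_force: 0.8
```

```bash
python3 - <<'E'
from h import *
s=show(188,216,280,345)
for u,v in [(336,199.5),(336,196),(330,199)]: print(u,v,gapf(ray(s,u,v,.028)))
E
```

```text
20.75 (np.float64(31.3), np.float64(-0.5)) [0.6 0.8 0.9]
188 ..:...-=======================--=*%%#****************************
189 -::...-==========================-=*%%#**************************
190 -:...:=============================-=*%%#************************
191 .... :-==--==========================-=*%%#**********************
192 :::. -=====+**#%###%#***++=============-+%@%*********************
193 ::.. =**#%@@%%%%%%%%%%@@@@%*+===========--*%%#*******************
194  .   #@@%%%%%%%%%%%%%%%%%%%%@%*+==========-+%%#******************
195      #@%%%%%%%%%%%%%%%%%%%%%%%%@%#+========-=#%#*****************
196      +%%%%##%%%%%%@##%%%%%%%%%%%%%@#+=======-=*%%#***************
197      +%@@%%%%%%%@%%%%%%%%%@%%%%%%%%%%*=======--+%%#**************
198      -@##%%%%%#@##%%%%%%#@##%%%%%%%%%%%*=====--=*%%#*************
199      :#%%%%%%@%%%%%%%%%@##%%%%%%%%%%##%%%*=-==*%@#=+*************
200 ...  -#%%%%#%##%%%%%%#%##%%%%%%%%%*#%%%%%@#=+%@#=--+*************
201 ::.  -#%%%@%%%%%%%%%@##%%%%%%%%%*#%%%%%%%%%%%#=----+*************
202 .:.  -@@@@@%@%@@%#%%%%%%%%%%%@*#%%%%%%%%%%%%*=--=--+*******
[... 357 characters left out ...]
208 =%%+=================+%@@%*++=-----==========-===****************
209 @@#*%%%%%%#+==========+%@%+---============----=******************
210 @@#*@@@@@@@@%#+=========#@%+--============-===+**++**************
211 @@**@@@@@@@@@@@%#+======-*@@*=-==========-==****++++++***********
212 @@*#@@@@@@@@@@@@@@#*+=====+%@#=--=====--==******+++++************
213 @%*%@@@@@@@@@@@@@@@@@#+====+%@%=--=====+*******+++++++***********
214 @%*%@@@@@@@@@@@@@@@@@@#+=====%@#---==***********++++*************
215 @#+%@@@@@@@@@@@@@@@@@@@%+====+@%+=+******************************
336 199.5 (np.float64(-103.7), np.float64(0.2))
336 196 (np.float64(-102.8), np.float64(-10.9))
330 199 (np.float64(-90.2), np.float64(0.1))
```

It's in the gap, aligned and centred, with about 2 N of force. I'll keep going.

Request:
move_arm:
  targets:
    - [[-0.5, 0, 0], [0, 0, 0], 0]
    - [[-0.5, 0, 0], [0, 0, 0], 0]
    - [[-0.5, 0, 0], [0, 0, 0], 0]
    - [[-0.5, 0, 0], [0, 0, 0], 0]
    - [[-0.5, 0, 0], [0, 0, 0], 0]
    - [[-0.5, 0, 0], [0, 0, 0], 0]
    - [[-0.5, 0, 0], [0, 0, 0], 0]
    - [[-0.5, 0, 0], [0, 0, 0], 0]
    - [[-0.5, 0, 0], [0, 0, 0], 0]
    - [[-0.5, 0, 0], [0, 0, 0], 0]
    - [[-0.5, 0, 0], [0, 0, 0], 0]
    - [[-0.5, 0, 0], [0, 0, 0], 0]
    - [[-0.5, 0, 0], [0, 0, 0], 0]
    - [[-0.5, 0, 0], [0, 0, 0], 0]
    - [[-0.5, 0, 0], [0, 0, 0], 0]
    - [[-0.5, 0, 0], [0, 0, 0], 0]
    - [[-0.5, 0, 0], [0, 0, 0], 0]
    - [[-0.5, 0, 0], [0, 0, 0], 0]

```text
time: 23.0
ee_pos: [0.5319, -0.1329, 0.0125]
eef_rot: [0.781, 0.624, -0.0, 0.0]
ft_force: [-0.2, 2.4, -0.1]
width: 0.0004
grip_force: 0.8
```

```bash
python3 - <<'E'
from h import *
s=show(188,212,215,310)
for u,v in [(296,199.5),(296,196),(286,199)]: print(u,v,gapf(ray(s,u,v,.028)))
E
```

```text
23.05 (np.float64(121.3), np.float64(-0.5)) [-0.2  0.3  1.2]
188 ::.:....::..---:.:.::.:. :: -=========-========================-=*%%+---======---===------=-=--
189  ......::::::::::::::::. :: -==---=====+**#%%#***++++============-+%%*=-------=-===-=-=----==-=
190               ........   .. .-====+*#%@@@%%%%%@@@@@@@%*+==========-=*%%+--==-------------------
191 .  .. ..                 .  .-**%@@@%%%%%%%%%%%%%%%%%%@@%*+========--*%%#++++=+=========-------
192   . . ..... .    .  . .     :#%@%%%%%##%%%%%%%%%%%%%%%%%%%@%*========-+%%#************+*+++====
193                 .. ..       .#@%%%%%@##%%%%%%%##%%%%%%%%%%%%@%*=======-+%%#++******************
194                              #@%%%#@%#%%%%%@%%%%%%%%%@##%%%%%%@%*======-+%%#*+*****************
195                             =#%%#@##%%%%%#@##%%%%%%#%*#%%%%%%%%%@#+=-=--=*%@#+*****************
196                      ..    .#@%@##%%%%%%@##%%%%%%#%##%%%%%%%%@@@%%%*===*%@#==+*****************
197                     .::.   -%@@%%%%%%%#%##%%%%%%@##%%%%%%%%@*#%%%%%@#*%@#=--=+*****************
198                     .::.   -%**##%%
[... 797 characters left out ...]
===--------==#@@%+--==============#%*=============#@@@%#*******
207 -----------------------====================*@@%+-================-#%*==============-=#@@#******
208 ----------------------:-===============-=*%@%+-===================%%+=================+%@%*****
209 -----:-----------------:--==============*@@%+-============*#@@@@@@@#*%%%%%%#+==========+%@@#***
210 -----::::------------------===========*@@%+-==========*#@@@@@@@@@@@#*@@@@@@@@%#+=========#@@#**
211 ------:------------------:-=+======-*%@%+-========*#@@@@@@@@@@@@@@@**@@@@@@@@@@@%#+=======*@@#*
296 199.5 (np.float64(-14.9), np.float64(9.9))
296 196 (np.float64(-13.3), np.float64(-1.2))
286 199 (np.float64(7.6), np.float64(10.7))
```

Request:
move_arm:
  targets:
    - [[-0.5, 0.1, 0], [0, 0, 0], 0]
    - [[-0.5, 0.1, 0], [0, 0, 0], 0]
    - [[-0.5, 0.1, 0], [0, 0, 0], 0]
    - [[-0.5, 0.1, 0], [0, 0, 0], 0]
    - [[-0.5, 0.1, 0], [0, 0, 0], 0]
    - [[-0.5, 0.1, 0], [0, 0, 0], 0]
    - [[-0.5, 0.1, 0], [0, 0, 0], 0]
    - [[-0.5, 0.1, 0], [0, 0, 0], 0]
    - [[-0.5, 0.1, 0], [0, 0, 0], 0]
    - [[-0.5, 0.1, 0], [0, 0, 0], 0]
    - [[-0.5, 0.1, 0], [0, 0, 0], 0]
    - [[-0.5, 0.1, 0], [0, 0, 0], 0]
    - [[-0.5, 0.1, 0], [0, 0, 0], 0]
    - [[-0.5, 0.1, 0], [0, 0, 0], 0]
    - [[-0.5, 0.1, 0], [0, 0, 0], 0]
    - [[-0.5, 0.1, 0], [0, 0, 0], 0]
    - [[-0.5, 0.1, 0], [0, 0, 0], 0]
    - [[-0.5, 0.1, 0], [0, 0, 0], 0]
    - [[-0.5, 0.1, 0], [0, 0, 0], 0]
    - [[-0.5, 0.1, 0], [0, 0, 0], 0]

```text
time: 25.55
ee_pos: [0.5295, -0.2348, 0.0125]
eef_rot: [0.781, 0.624, -0.0, 0.0]
ft_force: [0.2, 1.9, -0.2]
width: 0.0006
grip_force: 0.6
```

```bash
python3 - <<'E'
from h import *
s=show(180,215,180,275)
for u,v in [(252,196),(252,192),(246,196)]: print(u,v,gapf(ray(s,u,v,.028)))
E
```

```text
25.6 (np.float64(221.4), np.float64(19.6)) [ 0.2  0.7 -0. ]
180  ..:..     .....     :----:-----------:--------------=+*******++++++******+*****************=-=
181 ..::. .   .......   .----------------------------------+****++++++**************************=-=
182 .:::.   ....--:...  :----::::----:---::::-:::--:--:---::=***+++++***************************=--
183 ::.:..     :==-:.. .:--::::--==*****+==+++=-::::------:::-+*+++++***************************=--
184 .::.:...  .-=-:..  :----=***%@@%%%%%%%@@@@@%*+=-------:---=+*+++********+*******************+--
185 :..:.:::. :---:.. .-**#@@%#*+=------------=#%@%%*=--:-------+++++*+*+*+++*******************+--
186 ::.::::.. -=-:.  :=%@#*+=----===============-=*#%@%*=-:-----=+++++++++++++******************+=-
187 :.:...:. :-=-:   %%*=---=======================-=+*@%*=-----:+++++++++++++++**************+++=-
188 ..::.:.. -=--.   -=--=============================-=*@%*=----=+++++++++++++++************++++=-
189 ::-:.:.  :--:    :-=================================-+%@%+-----+++++++++++++++++**********++*+=
190 :::.::. .---.    .-============--===
[... 1893 characters left out ...]
-=-------=======================--=++++***+++*#@@%+-============*#
210 -------------=============================================-----+*+++**+++#@@%+-==========*#@@@@
211 -------:------==========================================------=+*++++++#%@%+-========*#@@@@@@@@
212 -------::::-----=====================================---::::--+*++++++*@@%+-=======*@@@@@@@@@@@
213 -------:::--------=================================--:-------++*+++++*@@#========*@@@@@@@@@@@@@
214 ------:--------------============================------------+*++++++#@#=======*%@@@@@@@@@@@@@@
252 196 (np.float64(85.3), np.float64(9.5))
252 192 (np.float64(88.1), np.float64(-3.3))
246 196 (np.float64(98.7), np.float64(11.0))
```

Request:
move_arm:
  targets:
    - [[-0.5, 0, 0], [0, 0, 0], 0]
    - [[-0.5, 0, 0], [0, 0, 0], 0]
    - [[-0.5, 0, 0], [0, 0, 0], 0]
    - [[-0.5, 0, 0], [0, 0, 0], 0]
    - [[-0.5, 0, 0], [0, 0, 0], 0]
    - [[-0.4, 0, 0], [0, 0, 0], 0]
    - [[-0.2, 0, 0], [0, 0, 0], 0]
    - [[0, 0, 0], [0, 0, 0], 0]
    - [[0.5, 0, 0], [0, 0, 0], 0]
    - [[0.5, 0, 0], [0, 0, 0], 0]
    - [[0.3, 0, 0], [0, 0, 0], 0]
    - [[0, 0, 0], [0, 0, 0], 0]
    - [[0, 0, -1], [0, 0, 0], 0]
    - [[0, 0, -2], [0, 0, 0], 0]
    - [[0, 0, -4], [0, 0, 0], 0]
    - [[0, 0, -4], [0, 0, 0], 0]
    - [[0, 0, -4], [0, 0, 0], 0]
    - [[0, -4, -3], [0, 0, 0], 0]
    - [[0, -4, 0], [0, 0, 0], 0]
    - [[0, 0, 0], [0, 0, 0], 0]

```text
time: 28.1
ee_pos: [0.4459, -0.2346, 0.1944]
eef_rot: [0.781, 0.624, -0.001, 0.001]
ft_force: [-0.5, 0.1, -0.1]
width: 0.0005
grip_force: 0.0
```

```bash
python3 - <<'E'
from h import *
s=snap('scene'); print(r.read_state()['time'],r.read_state()['ee_pos'])
cv2.imwrite('pics/end.png',cv2.resize(s['image'][130:330,120:340],None,fx=2.9,fy=2.9,interpolation=cv2.INTER_CUBIC))
E
```

```text
28.15 [ 0.44712806 -0.2348617   0.19425886]
```

View pics/end.png

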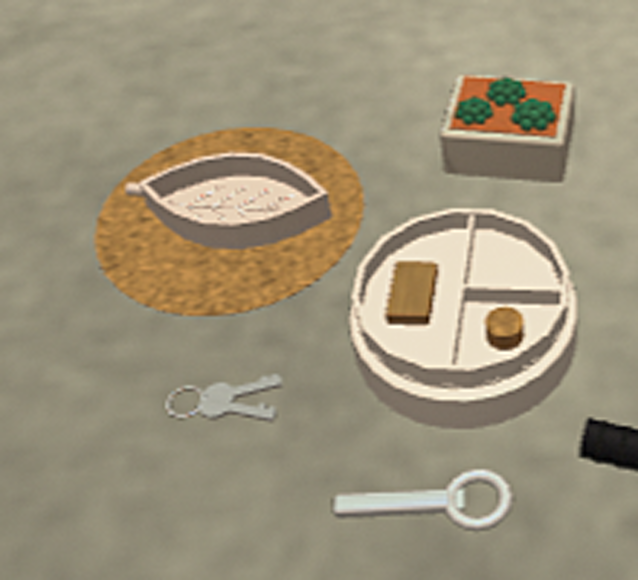

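The dish is on the mat, with the stem end at crop (130,188) and the base of the tip at (330,217). I'll check the margins.

```bash
python3 - <<'E'
from h import *
s=snap('scene'); f=lambda x,y,z: ray(s,120+(x+.5)/2.9-.5,130+(y+.5)/2.9-.5,z)[:2]
M=np.array([.532,-.2244])
for n,a in dict(stem_z15=(128,188,.015),tip=(327,193,.028),tipbase=(330,217,0),near=(235,248,0),far=(240,154,.028)).items():
    p=f(*a); print(n,p.round(4),'r',(np.linalg.norm(p-M)*1000).round(1),gapf(p))
E
```

```text
stem_z15 [ 0.5079 -0.3043] r 83.4 (np.float64(292.9), np.float64(13.7))
tip [ 0.5452 -0.1446] r 80.9 (np.float64(128.9), np.float64(15.0))
tipbase [ 0.5437 -0.1463] r 79.0 (np.float64(130.9), np.float64(13.8))
near [ 0.5693 -0.2185] r 37.7 (np.float64(195.8), np.float64(54.7))
far [ 0.4922 -0.2152] r 40.9 (np.float64(209.5), np.float64(-21.3))
```

All dish points are within 84 mm of the mat's centre, and the mat's radius is 105 mm. The arm is clear, so I'm handing the job in.

```bash
python3 -c "
from h import *
print(r.close_job())"
```

```text
the job is handed in; nothing more can be done
None
```

The dish went through the gap and now rests wholly on the cork mat, stem included, with about 20 mm to spare at each end; force readings between moves stayed under about 3 N, and nothing else appears to have been disturbed.

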